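Run down the last wing nut of a pressure canner lid

TASK

The lid of the pressure canner is held by six wing nuts; five are tight, but the one straight across the lid from the dial gauge is still backed off by between one and one and a half turns. Run that wing nut down clockwise with repeated fingertip strokes against its wings, never taking hold of it, until it is snug on the lid's ear - finger-tight, without forcing it. Do not knock or lift the jars, the tumbler or the vent weight standing on the counter.

Things in the scene. Friction and masses are not known exactly. Their poses are not given: they have to be found in the camera images.
- canner: Cast aluminium pressure canner, fixed; origin: centre of its underside, z up, x axis points at the loose wing nut. Pot rim 290 mm across; six nuts on a circle of 157 mm radius, every 60 degrees, undersides at z 205 mm. Lid flat (z 202 to 206 mm) outside 120 mm radius, domed to 236 mm; thin vent pipe at x 72 mm up to 252 mm; pot handles along +y and -y reach 183 mm out at z 128 mm.
- gauge (a point): Centre of the dial gauge, a 54 mm upright disc on a stem, 72 mm from the canner's axis on the side away from the loose nut; its top is 313 mm above the counter. Between it and the nut a black bar handle (116 mm long, across the line from gauge to nut) stands over the lid's centre, top at 278 mm.
- wing_nut (a joint): Turn of the loose wing nut, rad, about its vertical axis: 0 = snug on its ear (firm stop), positive = backed off, counter-clockwise from above; starts 6.6 to 9.4 from snug. Clockwise from above lowers the value. It drops 1.6 mm a turn, takes about 0.025 N m to turn (1 N at a wing) and stays where it is left.
- nut (a point): On the loose nut's axis at its wings' mid-height; turns with it, x along the wings (same either way round), z up. Black nut on a steel bolt: hub 29 mm across at the foot, 21 mm above, top 2.5 mm over this point. Two flat wings 9 mm thick reach 38 mm from the axis, ending in round lobes 24 mm across centred 26 mm out at this height. Ear's top is 23.5 mm below when snug. Like neighbours 157 mm away.
- jar_a_mid (a point): Centre of a filled glass preserving jar, 82 mm across, 128 mm tall, brass-coloured cap, upright on the counter. Leave alone.
- jar_b_mid (a point): Centre of a second jar of the same size with darker contents. Leave alone.
- tumbler_mid (a point): Centre of a teal and brown tumbler on three feet, 78 mm across, 107 mm tall. Leave alone.
- weight_mid (a point): Centre of the steel vent weight, taken off its pipe and standing on the counter, 34 mm across, 36 mm tall. Leave alone.

How it is judged:
By the outcome, as a careful person would: the job done as asked, in the order asked, and still so for the second after the job is handed in, with the robot touching nothing.
It also fails if it takes over 54 s, if anything falls off the work surface, if the arm or the gripper's body presses on something with over 40 N, if the wrist force passes 120 N, or if a joint passes its speed limit or range.

ROBOT

A 6-joint arm with a two-finger parallel gripper is mounted at the origin on the work surface. World frame = base frame: x ahead of the robot, y to its left, z up, the work surface at z = 0. Lengths are in m, angles in rad, forces in N, time in s.
With the tool pointing down it reaches from about 0.25 to 0.85 m from the base axis. Payload 12.5 kg.
Tool frame: the origin (TCP) lies between the finger pads; the fingertips stand manip.tips_ahead ahead of it and the grasp point (between the pads) lies 6 mm ahead of it (manip.tips_ahead is the distance from the TCP to the fingertips, in m); z points along the fingers, y is the line along which they close (so a half turn about z gives the same grasp; the last joint's range is limited). The gripper opens to 93 mm and grips with 3 to 60 N. Pads are 15 mm wide; open, the fingers measure 128 mm over their backs; the gripper's body (75 mm by 188 mm) begins 65 mm behind the grasp point.
Start: joints at [1.174, 0.351, 1.652, -0, 1.139, -0.085], TCP at [0.169, 0.523, 0.244] pointing down, gripper open.
Joint ranges: [-2.75, 2.75], [-0.79, 2.1], [0.01, 2.65], [-1.57, 4.71], [0.07, 3.14], [-2.87, 2.87]. Speed limits (rad/s): [2.22, 2.22, 2.79, 3.14, 3.14, 3.14].

INTERFACE

Orientations are given as a unit quaternion [x, y, z, w].
In Python, from station import manip, effector, ik, eyes, ticket, status gives the robot as it stands. The module is installed in compiled form; this text tells all that it offers. Calls block until the motion is done:
- manip.move_to(position, orientation): joint-space move of the TCP to a pose.
- manip.move_straight(position, rot=None, max_speed=0.15): straight line of the TCP; rot=None keeps the orientation; max_speed is the mean speed in m/s.
- manip.move_j(angles): joint-space move.
- effector.let_go() and effector.grasp(): open the fingers fully, or close them until they stop; the grip force is fixed at half the most.
- manip.hold(seconds).
- ik(position, orientation): joint angles nearest the present ones, or None.
- eyes.capture(name): name is "side" or "top" or "wrist"; returns (picture, depth): 480x640x3 uint8, red, green, blue; 480x640 float32, m along the optical axis (not along the pixel's ray), 0 where there is no reading.
- eyes.camera_info(name): a dict with "fx", "fy", "cx", "cy" (pixels), "dist" ([k1, k2, p1, p2, k3] as OpenCV has them; the pictures are not rectified), "xyz" and "orientation" of the camera in the world; the wrist camera has in their place "mount" (4x4, takes a point from camera to tool coordinates, whose origin is the TCP and whose axes are the flange's). Camera axes: x right, y down, z forward; pixel columns grow to the right and rows downward; lengths in m; the calibration is good to about 2 mm. A picture is of the moment at which its call begins: read the wrist's pose just before it. camera_info takes no time and is no camera call.
A pose or a line that the arm cannot do raises manip.MotionError and nothing moves.
- ticket.close_job(): hands the job in; it is judged then, once.
Readings, each from a call of its own:
- status.get_time_s(): time.
- status.get_q(): joint angles.
- status.get_joint_vel(): joint speeds.
- status.get_joint_efforts(): joint torques, N m.
- status.get_tool_pos(): TCP position.
- status.get_eef_rot(): TCP orientation.
- status.get_ft_force(): force on the tool from outside, world axes, zero at the start.
- status.get_ft_torque(): the same for the moment, N m.
- status.get_gripper_width(): finger opening in m.
- status.get_grip_force(): force on a finger pad.
Only numpy, scipy, OpenCV 4.12 (cv2) and the standard library are available. Lean on these libraries where they do the work, as an engineer would, in place of code of your own. Each camera call takes 0.05 s, during which the arm holds its last target. There are 200 camera calls.

## Working session

There is one attempt and no reset: what is moved stays moved. The work goes in short steps, each a Python script; the robot and the scene stay as the last script left them, time stands still between calls to the robot, and variables do not carry over. Pictures are saved under pics/ and viewed, at most 10 in all, crops included, and the job is handed in when it is done.

```bash
mkdir -p pics; python3 - <<'E'
from station import manip,effector,ik,eyes,ticket,status
import cv2,numpy as np
for n in("top","side"):
    p,d=eyes.capture(n); cv2.imwrite(f"pics/{n}0.png",p[:,:,::-1]); np.save(f"pics/{n}0.npy",d)
    print(n,eyes.camera_info(n))
print(eyes.camera_info("wrist"),manip.tips_ahead,status.get_time_s(),status.get_eef_rot())
E
```

```text
top {'fx': 601.2716166806525, 'fy': 601.2716166806525, 'cx': 318.0349485151006, 'cy': 237.50847021091803, 'dist': array([-0.16765434,  0.        ,  0.        ,  0.        ,  0.        ]), 'xyz': array([ 4.41459239e-01, -1.17286562e-03,  1.55618197e+00]), 'orientation': array([-0.70419403,  0.708851  , -0.02808835,  0.02919037])}
side {'fx': 438.06034563338096, 'fy': 438.06034563338096, 'cx': 320.75994572914226, 'cy': 242.90549534791435, 'dist': array([-0.07164316,  0.        ,  0.        ,  0.        ,  0.        ]), 'xyz': array([0.34174788, 0.68873441, 0.71711855]), 'orientation': array([-0.12439101,  0.88600574, -0.44075813,  0.0724774 ])}
{'fx': 371.04320086311884, 'fy': 371.04320086311884, 'cx': 320.29724638800195, 'cy': 236.51726736824855, 'dist': array([-0.04886687,  0.        ,  0.        ,  0.        ,  0.        ]), 'mount': array([[-2.56728708e-04, -9.58465968e-01, -2.85206805e-01,
         7.97674773e-02],
       [ 9.99999927e-01, -1.64987831e-04, -3.45691148e-04,
         1.19271957e-04],
       [ 2.84277549e-04, -2.85206873e-01,  9.58465940e-01,
        -1.41090547e-01],
       [ 0.00000000e+00,  0.00000000e+00,  0.00000000e+00,
         1.00000000e+00]])} 0.025 0.1 [ 1.55279522e-01  9.87870439e-01 -5.01677077e-04 -1.21130436e-04]
```

View pics/top0.png

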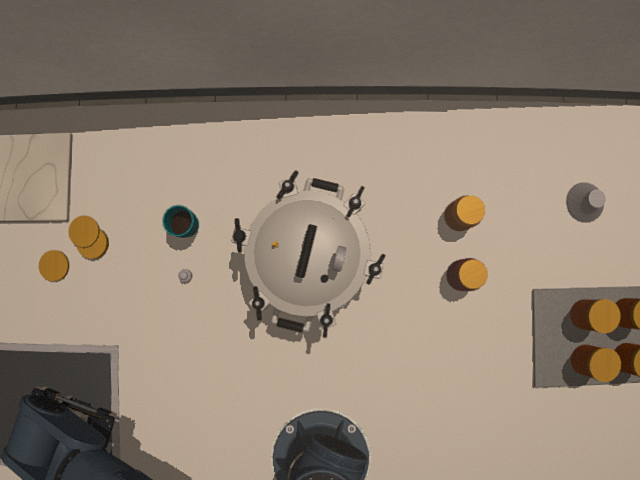

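View pics/side0.png

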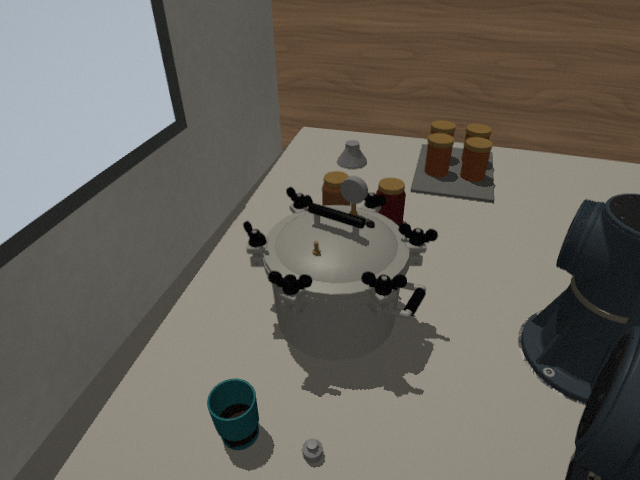

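The top view shows the gauge at about (340,258) and the vent pipe at (275,245), so the loose nut is the one at about (239,236), with its wings roughly vertical in the image. The other nuts are at (258,303), (326,320), (376,268), (355,202) and (288,186). The side view shows the same nuts, and nothing taller than the lid stands near the loose one.

```bash
cat > h.py <<'E'
import cv2,numpy as np
from scipy.spatial.transform import Rotation as R
from station import manip,effector,ik,eyes,ticket,status
def ray(info,uv,T=None):
    K=np.array([[info['fx'],0,info['cx']],[0,info['fy'],info['cy']],[0,0,1]])
    p=cv2.undistortPoints(np.float64(uv).reshape(-1,1,2),K,info['dist']).reshape(-1,2)
    d=np.c_[p,np.ones(len(p))]
    if T is None: return info['xyz'],d@R.from_quat(info['orientation']).as_matrix().T
    return T[:3,3],d@T[:3,:3].T
def onplane(info,uv,z,T=None):
    o,d=ray(info,uv,T); return o+d*((z-o[2])/d[:,2])[:,None]
def blobs(img,thr=45):
    m=(img.max(2)<thr).astype(np.uint8)
    return cv2.connectedComponentsWithStats(m)
E
python3 - <<'E'
from h import *
p=cv2.imread("pics/top0.png"); I=eyes.camera_info("top"); D=np.load("pics/top0.npy")
n,l,s,c=blobs(p,60)
P=[]
for g in [(239,236),(258,303),(326,320),(376,268),(355,202),(288,186)]:
    i=min((i for i in range(1,n) if s[i,4]>40),key=lambda i:np.hypot(*(c[i]-g)))
    ys,xs=np.where(l==i); W=onplane(I,np.c_[xs,ys],.2305)[:,:2]
    m=W.mean(0); w,v=np.linalg.eigh(np.cov((W-m).T)); P.append(m)
    # box centre along principal axis
    t=(W-m)@v[:,1]; b=(W-m)@v[:,0]
    print(g,s[i,4],m.round(4),'mid',(m+v[:,1]*(t.max()+t.min())/2+v[:,0]*(b.max()+b.min())/2).round(4),'len',np.ptp(t).round(4),np.degrees(np.arctan2(v[1,1],v[0,1])).round(1), 'depthz',(I['xyz'][2]-np.median(D[l==i])).round(4))
P=np.array(P); 
k=np.exp(1j*-np.arange(6)*np.pi/3*-1); z=P@[1,1j]
for sg in(1,-1):
    A=np.c_[np.ones(6),np.exp(sg*1j*np.arange(6)*np.pi/3)]; x,r,_,_=np.linalg.lstsq(A,z,rcond=None); print(x,abs(x[1]),abs(A@x-z).round(4),'nut',(A@x)[0])
# refine loose nut in crop
cv2.imwrite("pics/c.png",cv2.resize(p[205:270,205:275],None,fx=8,fy=8,interpolation=cv2.INTER_CUBIC))
E
```

```text
(239, 236) 185 [0.5562 0.1773] mid [0.5562 0.177 ] len 0.0722 -174.1 depthz 0.2272
(258, 303) 158 [0.405  0.1345] mid [0.4057 0.1338] len 0.0715 -173.0 depthz 0.238
(326, 320) 137 [ 0.3687 -0.0156] mid [ 0.3676 -0.0149] len 0.0709 172.8 depthz 0.2409
(376, 268) 128 [ 0.4789 -0.1235] mid [ 0.4803 -0.1241] len 0.0714 149.6 depthz 0.2329
(355, 202) 82 [ 0.6176 -0.0769] mid [ 0.6155 -0.0753] len 0.0419 150.8 depthz 0.2196
(288, 186) 151 [0.6656 0.0684] mid [0.6667 0.0667] len 0.0728 144.9 depthz 0.2176
[0.51532641+0.02737537j 0.03832419+0.14830336j] 0.153175164467899 [0.0031 0.0011 0.0022 0.0032 0.0076 0.0027] nut (0.5536506041127556+0.17567872745048385j)
[0.51532641+0.02737537j 0.00152506+0.00118987j] 0.0019343162069205221 [0.1539 0.1556 0.1525 0.1537 0.1478 0.1556] nut (0.5168514682164842+0.028565230864141512j)
```

View pics/c.png

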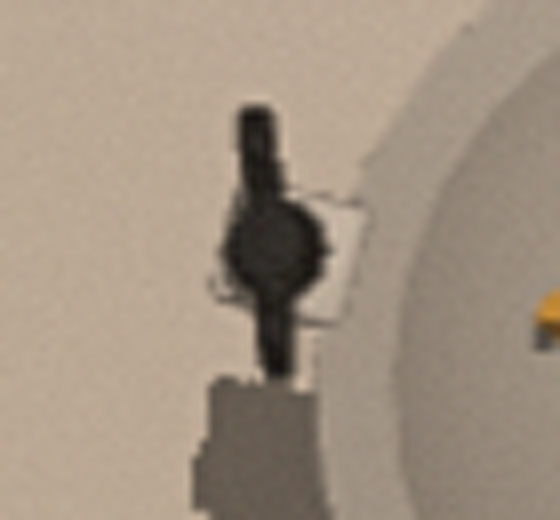

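The crop (8x, origin at pixel 205,205) shows the loose nut with its hub at about (272,246), i.e. pixel (239,235.8). The wings run from (257,105) to (277,380), close to world x. Next I'll close the fist and look from close by with the wrist camera.

```bash
cat >> h.py <<'E'
def down(psi): return (R.from_euler('z',psi)*R.from_euler('x',np.pi)).as_quat()
def toolT():
    T=np.eye(4);T[:3,3]=status.get_tool_pos();T[:3,:3]=R.from_quat(status.get_eef_rot()).as_matrix();return T
def look(name,z=.2305,guess=None,thr=50,save=True):
    I=eyes.camera_info("wrist");T=toolT()@I['mount'];p,d=eyes.capture("wrist");p=p[:,:,::-1].copy()
    if save: cv2.imwrite(f"pics/{name}.png",p)
    return I,T,p,d
E
python3 - <<'E'
from h import *
N=np.array([.5562,.1773]);psi=np.radians(112)
q=status.get_eef_rot();effector.grasp()
p=status.get_tool_pos();manip.move_straight([p[0],p[1],.36],max_speed=.15)
c=N-.04*np.array([np.cos(psi),np.sin(psi)])
manip.move_to([*c,.36],down(psi))
print(status.get_time_s(),status.get_q(),status.get_tool_pos(),status.get_gripper_width(),status.get_ft_force())
I,T,im,d=look("w1");np.save("pics/w1.npy",d);np.save("pics/w1T.npy",T)
E
```

```text
4.475 [ 1.63018823e-01  3.33774722e-01  1.38897301e+00  1.97189168e-04
  1.41878485e+00 -2.22332704e-01] [0.57092771 0.14107997 0.36005044] 0.0005923703628189425 [-0.34531101  0.2274158   0.51387316]
```

View pics/w1.png

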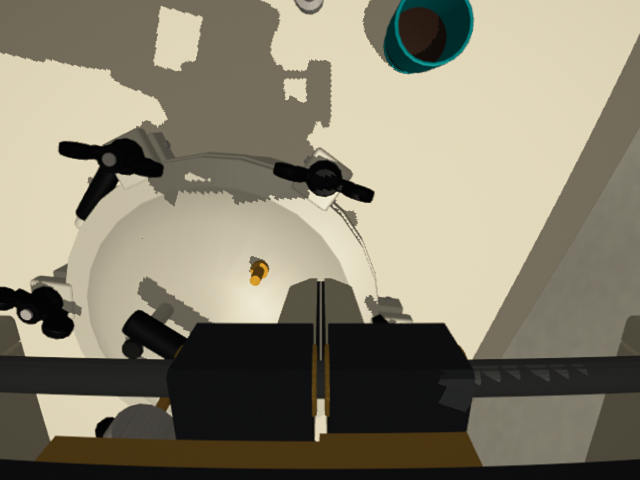

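The wrist view shows the loose nut with its hub at (324,178) and wing ends at (275,168) and (374,194). The vent pipe is at (258,272), the closed fingertips at about (320,280), and the tumbler is well off to the upper right. I'll use depth to get the axis.

```bash
cat >> h.py <<'E'
def nutfit(I,T,p,d,N0,verbose=True):
    ys,xs=np.where((p.max(2)<60)&(d>0))
    o,v=ray(I,np.c_[xs,ys],T); W=o+v*d[ys,xs][:,None]
    k=(np.hypot(*(W[:,:2]-N0).T)<.045)&(W[:,2]>.2)&(W[:,2]<.26); W=W[k]
    N=np.array(N0)
    top=W[W[:,2]>.228]
    m=top[:,:2].mean(0);w,e=np.linalg.eigh(np.cov((top[:,:2]-m).T));u=e[:,1]
    t=(W[:,:2]-m)@u; c=(np.percentile(t,.5)+np.percentile(t,99.5))/2
    far=np.abs(t-c)>.017; b=(W[:,:2]-m)@e[:,0]
    pf=np.polyfit(t[far],b[far],1); u2=u+pf[0]*e[:,0];u2/=np.linalg.norm(u2)
    N=m+u*c+e[:,0]*np.polyval(pf,c)
    if verbose: print('n',len(W),'N',N.round(4),'span',np.ptp(t).round(4),'zmax',W[:,2].max().round(4),'ang',np.degrees(np.arctan2(u2[1],u2[0])).round(1)%180)
    return N,np.arctan2(u2[1],u2[0])%np.pi,W
E
python3 - <<'E'
from h import *
I=eyes.camera_info("wrist");p=cv2.imread("pics/w1.png");d=np.load("pics/w1.npy");T=np.load("pics/w1T.npy")
N,a,W=nutfit(I,T,p,d,[.5562,.1773])
h=W[np.hypot(*(W[:,:2]-N).T)<.009]; print('hub z',np.percentile(h[:,2],[5,50,95]))
print(onplane(I,[[324,178]],.233,T), onplane(I,[[275,168],[374,194]],.2305,T).mean(0))
for uv in [(240,400),(400,340),(300,300),(240,350),(50,370)]: 
    x=d[uv[1],uv[0]]; o,v=ray(I,[uv],np.array(I['mount'])); print(uv,(o+v*x).round(3))
E
```

```text
n 2011 N [0.5569 0.1809] span 0.0759 zmax 0.2438 ang 5.599999999999994
hub z [0.23183995 0.23312093 0.23435946]
[[0.55673836 0.18277056 0.233     ]] [0.55839567 0.18066609 0.2305    ]
(240, 400) [[ 0.03  -0.015 -0.083]]
(400, 340) [[ 0.036  0.017 -0.071]]
(300, 300) [[ 0.009 -0.009  0.002]]
(240, 350) [[ 0.036 -0.016 -0.076]]
(50, 370) [[ 0.03  -0.058 -0.075]]
```

```bash
cat >> h.py <<'E'
N=np.array([.5568,.1808]);ZW=.248;ZH=.288;RC=.026
def pose(th,gap,z,rc=RC):
    u=np.array([np.cos(th),np.sin(th)]);t=np.array([u[1],-u[0]])
    c=N+rc*u-(.022+gap)*t; return [*c,z],t
def enter(th,gap=.007):
    manip.move_to(pose(th,gap,ZH)[0],down(th)); manip.hold(.15)
    f0=np.mean([status.get_ft_force() for _ in range(5)],0)
    manip.move_straight(pose(th,gap,ZW)[0],max_speed=.08)
    return f0
def drag(f0,t): return -(status.get_ft_force()-f0)[:2]@t
def sweep(th,amount,step,f0,limit,speed=.035,settle=0.):
    """turn clockwise by amount; stop once the drag on the finger passes limit"""
    end=th-amount;log=[]
    while th>end+1e-6:
        th=max(end,th-step);c,t=pose(th,0,ZW)
        manip.move_straight(c,rot=down(th),max_speed=speed)
        if settle: manip.hold(settle)
        f=drag(f0,t);log.append(round(float(f),1))
        if f>limit: break
    print('th',round(np.degrees(th),1),'t',status.get_time_s(),'drag',log);return th
def leave(th,gap=.004):
    c,_=pose(th,gap,ZW);manip.move_straight(c,max_speed=.05)
    manip.move_straight(pose(th,gap,ZH)[0],max_speed=.12)
E
python3 - <<'E'
from h import *
th=np.radians(185.6)
for k in (.0,.5,1): assert ik(pose(th-k*np.radians(150),0,ZW)[0],down(th-k*np.radians(150))) is not None
f0=enter(th);print(f0,status.get_ft_force(),status.get_time_s())
sweep(th,np.radians(150),np.radians(15),f0,5)
leave(th-np.radians(150));print(status.get_time_s(),status.get_q())
look("w2")
E
```

```text
[-0.0659975   0.02459881  0.15313265] [ 0.96662659 -0.65720305 -0.02589906] 6.475
th 35.6 t 10.7333 drag [0.4, 0.9, -0.1, -0.6, -0.0, -0.6, -0.9, -0.5, 0.3, -0.3]
11.4667 [ 2.90942670e-01  4.09329515e-01  1.45465909e+00 -1.29896957e-07
  1.27761096e+00  1.24009035e+00]
```

View pics/w2.png

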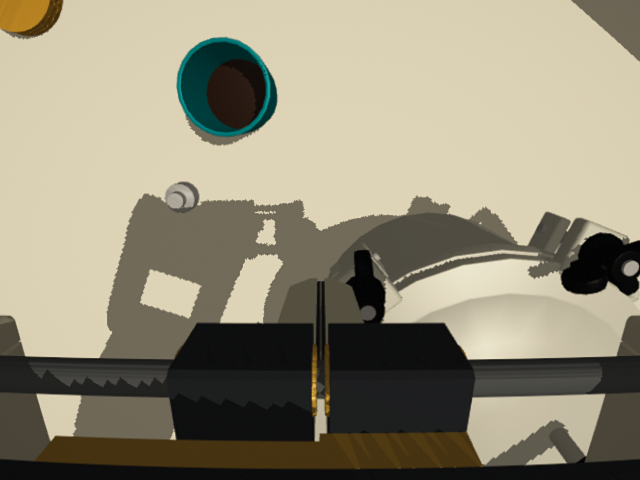

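The wrist view shows the wing at (362,260) next to the fist, with the hub at (370,312): the nut followed the stroke. Now the second stroke.

```bash
python3 - <<'E'
from h import *
th=np.radians(215.6)
f0=enter(th);print(status.get_time_s())
e=sweep(th,np.radians(150),np.radians(15),f0,5)
leave(e);print(status.get_time_s())
# third wing: look on the way (fist turned so that the wing is in sight)
psi=np.radians(245.6);c=N-.045*np.array([np.cos(psi),np.sin(psi)])
manip.move_to([*c,.33],down(psi));manip.hold(.1)
I,T,p,d=look("w3");nutfit(I,T,p,d,N);print(status.get_time_s())
np.random.seed(0);F=[]
for _ in range(8): manip.hold(.02);F.append(status.get_ft_force())
print(np.std(F,0))
E
```

```text
15.0667
th 65.6 t 19.325 drag [-0.1, -0.2, -0.5, -1.9, -0.2, -0.4, -1.4, -0.3, -0.0, 0.0]
20.0583
n 2092 N [0.5574 0.1787] span 0.0736 zmax 0.2426 ang 71.9
22.8583
[0.12132499 0.26503238 0.40871325]
```

```bash
cat >> h.py <<'E'
N=np.array([.5571,.1800])
def fine(th,end,step,f0,limit,tmax):
    log=[];snug=False
    while th>end and status.get_time_s()<tmax and not snug:
        th-=step;c,t=pose(th,0,ZW);manip.move_straight(c,rot=down(th),max_speed=.03)
        f=drag(f0,t)
        if f>limit: manip.hold(.04);f=drag(f0,t);snug=f>limit
        log.append(round(float(f),1))
    print('fine th',np.degrees(th).round(1),'t',status.get_time_s(),'snug',snug,log);return th,snug
E
python3 - <<'E'
from h import *
g=np.radians
th=g(251.9)
f0=enter(th);print(status.get_time_s())
e=sweep(th,g(78),g(19.5),f0,4)
e,s=fine(e,g(80),g(1.5),f0,2.8,37)
print(status.get_ft_force()-f0,status.get_q())
E
```

```text
24.2333
th 173.9 t 26.3667 drag [-0.6, -0.1, -0.0, -1.0]
fine th 109.4 t 37.1167 snug False [-0.7, 0.4, -0.9, -0.7, 0.0, -0.1, -0.0, -1.4, 0.2, -0.9, -0.4, -1.0, -0.5, 0.0, -1.3, -0.8, -1.1, -1.3, -0.4, -0.2, 0.1, -0.0, -1.3, -1.1, -0.5, -0.3, -0.9, -1.5, -0.4, -0.9, -0.2, -0.9, -0.9, -0.7, -1.5, -0.4, -0.1, -0.6, -0.9, -0.6, -0.7, -0.4, -0.8]
[0.42918333 1.04953448 0.35087242] [ 2.75022586e-01  3.70489497e-01  1.61172543e+00 -1.12125111e-05
  1.15933162e+00 -6.47070770e-02]
```

```bash
python3 - <<'E'
from h import *
g=np.radians
th=g(109.4);base=None;L=[];snug=False;step=g(1.5);usej=True;F0=status.get_ft_force()
hist=[]
t_start=status.get_time_s()
while th>g(-48) and status.get_time_s()<49.5 and not snug:
    th-=step;c,t=pose(th,0,ZW);t0=status.get_time_s()
    if usej: manip.move_j(ik(c,down(th)))
    else: manip.move_straight(c,rot=down(th),max_speed=.03)
    if len(L)==1:
        dt=status.get_time_s()-t0;print('dt',dt)
        if dt>.15: step=g(2.5)
    f=float(-status.get_ft_force()[:2]@t);b=np.median(hist[-8:]) if hist else f
    if abs(f-b)>2.3:
        manip.hold(.03);f=float(-status.get_ft_force()[:2]@t);snug=abs(f-b)>2.3
    hist.append(f);L.append(round(f,1))
print(np.degrees(th),snug,status.get_time_s(),L,status.get_ft_force(),status.get_ft_torque())
E
```

```text
dt 0.25
66.40000000000005 True 41.65 [0.7, 0.2, 0.6, 0.6, 0.9, -0.7, 0.6, 0.6, 0.7, 0.5, 0.6, 0.2, 0.2, 0.8, -0.3, -0.2, 1.4, 6.4] [-6.22816882  1.79789915  1.7699509 ] [0.33333694 1.09370013 0.04186705]
```

```bash
python3 - <<'E'
from h import *
th=np.radians(66.4)
leave(th);print(status.get_time_s())
psi=np.radians(66.4);c=N-.05*np.array([np.cos(psi),np.sin(psi)])
manip.move_to([*c,.34],down(psi))
I,T,p,d=look("w4");n,a,W=nutfit(I,T,p,d,N)
h=W[np.hypot(*(W[:,:2]-n).T)<.009]; print('hub z',np.median(h[:,2]),status.get_time_s(),status.get_ft_force())
E
```

```text
42.3833
n 1964 N [0.558  0.1802] span 0.0793 zmax 0.2418 ang 75.6
hub z 0.2310743663312137 42.9 [-1.11019246 -0.21642373  0.20507221]
```

View pics/w4.png

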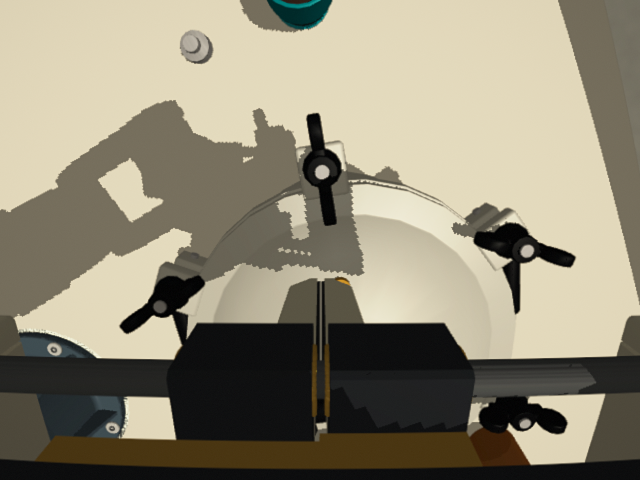

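The hub top is now at z 0.2311, which is the snug height. The bolt end shows at (322,172) just as on the neighbouring nuts, and nothing else has moved. The arm is clear, so I'm handing it in.

```bash
python3 -c "
from station import ticket
print(ticket.close_job())"
```

```text
the job is handed in; nothing more can be done
None
```

The loose wing nut is snug on its ear after three closed-fist strokes of about 1.3 turns in all, stopped at about 6 N against its firm stop. I saw nothing else disturbed, and the job was handed in at about 43 s.

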